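# Release the cam and push the feeder slide

### The job

Unlock the battery-cap feeder by pushing the pin on the cam's lever round until the cam is at its low point against its stop. Then push the follower slide fully home by its upright plate, so that it shoves the cap in the lane down the chute into the black bin. Do not touch that cap yourself, and leave the loose parts around the feeder where they are.

Things in the scene. Friction and masses are not known exactly. Their poses are not given: they have to be found in the camera images.
- feeder: Fixed feeder. Origin on the desk under its deck; x is the slide's forward direction (away from the robot, turned up to 0.3 rad), y left, z up. 'Feeder' coordinates below are in this frame, mm. The level aluminium deck, top at z = 130, spans x -120..90, y -140..110. A lane 42 wide along y = 0 has walls up to z = 152 (left x -80..90, right x 52..90).
- cam_axis (a point): Fixed point at the top of the cam's vertical axle, feeder (0, -60, 155). Round it turns the steel eccentric cam plate, a disc of radius 26 mm whose centre is 12 mm off the axle, z 131..145; its flat lever, z 146..152, runs from the axle to the pin.
- cam_pin (a point): Centre of the top of the upright black pin on the lever's end: pin of diameter 14 mm, from the lever (z 152) up to z = 188 mm, 70 mm from the cam axis. At joint cam = 0 it lies at 205 degrees from the feeder's x axis about the cam axis, and at the stop at 337 degrees, so it passes round the side away from the slide.
- cam (a joint): Cam angle in rad, growing anticlockwise seen from above: 0 = high point towards the slide (locked), 2.3 = low point, against its stop. Friction holds it where it is left; the pin needs about 1 to 3 N. Starts at 0 to 0.4.
- slide (a joint): Travel of the follower slide in m along the feeder's +x: 0 = back, 0.08 = fully home against its stop. It needs about 3 to 6 N and stays where it is left. Its shoulder meets the cam after some 8 mm unless the cam is turned past about 1.8 rad; pushing harder only locks the cam. Starts at 0 to 0.003.
- push_plate (a point): Centre of the rear face (towards the robot) of the slide's upright black push plate, 10 mm thick, 40 wide, z 144..188, at feeder (-100 + travel, 0, 166). Its bar, 36 wide, z 131..145, runs forward to a nose at x = 30 + travel; a shoulder on its right (y -38..-18) spans x -90..-34 + travel.
- cap: Red plastic battery cap, a disc 26 mm in diameter and 18 mm high, standing in the lane ahead of the slide's nose (lane along feeder y = 0). Origin: centre of its underside. Past the deck's end (feeder x = 90) an aluminium chute slopes down at 45 degrees to x = 155 and feeds the open black plastic bin: feeder x 145..275, y -65..65, rim at z = 55.
- collar: Loose steel gooseneck collar, ring 34 mm outside, 24 mm high, on the deck left of the lane. Origin: centre of its underside. Leave alone.
- spacer: Loose beige ceramic spacer, ring 30 mm outside, 28 mm high, on the deck left of the lane. Origin: centre of its underside. Leave alone.
- mic_clip: Loose chrome mic clip body, about 60 x 40 x 60 mm high, on the desk to the right of the feeder. Origin: centre of its underside. Leave alone.
- spare_cap: Another red cap of the same size, standing on the desk left of the feeder. Origin: centre of its underside. Leave alone. (One more already lies in the bin.)
There are look-alikes about, which are no part of the job. What is shaped like the cap but turquoise or yellow is not meant.

How it is judged:
By the outcome, as a careful person would: the job done as asked, in the order asked, and still so for the second after the job is handed in, with the robot touching nothing.
It also fails if it takes over 54 s, if anything falls off the work surface, if the arm or the gripper's body presses on something with over 40 N, if the wrist force passes 120 N, or if a joint passes its speed limit or range.

### The arm

A 7-joint arm with a two-finger parallel gripper is mounted at the origin on the work surface. World frame = base frame: x ahead of the robot, y to its left, z up, the work surface at z = 0. Lengths are in m, angles in degrees, forces in N, time in s.
With the tool pointing down it reaches from about 0.4 to 0.925 m from the base axis. Payload 4.1 kg.
Tool frame: the origin (TCP) lies on the front face of the gripper's body, between the roots of the fingers; the fingertips stand 73 mm ahead of it and the grasp point (between the pads) lies 54 mm ahead of it; z points along the fingers, y is the line along which they close (so a half turn about z gives the same grasp; the last joint's range is limited). The gripper opens to 85 mm and grips with 20 to 120 N. Pads are 22 mm wide; open, the fingers measure 114 mm over their backs; the gripper's body (76 mm by 85 mm) begins 54 mm behind the grasp point. The pads swing forward as they close: fully open they stand 13 mm farther back than shut.
Start: joints at [69.213, 22.827, 2.584, 88.041, -1.071, 69.15, -2.905], TCP at [0.17, -0.628, 0.304] pointing down, gripper open.
Joint ranges: [-161.44, 161.44], [-28.35, 127.94], [-78.24, 83.42], [0, 140.83], [-78.03, 258.03], [13.02, 114.36], [-168.23, 168.23]. Speed limits (degrees/s): [147.25, 147.25, 180, 180, 180, 180, 180].

### API

Orientations are given as a 3x3 rotation matrix whose columns are the frame's x, y, z axes.
In Python, from cell import ctrl gives the robot as it stands.
- The arm moves only by the tool arm_command, never from a script. Its argument "commands" is a list of rows, each a list of 3 entries, a list of its own where there are three numbers: the shift along the tool's x, y, z in m, then the turn about the tool's z in rad, then the opening in per cent of the stroke, from 0 (shut) to 100 (fully open). In form: [[[x, y, z], roll, hand], ...]. A call has 1 to 5 rows; each row is the pose to reach, as a shift and turn from the pose commanded when the call began, along the tool's axes at that moment; what a row does not reach only later rows make up. A row lasts 1/12 s, in which the tool goes at most 41.7 mm and 7.16 degrees, less where a joint would pass 70% of its speed; a pose out of reach is approached as far as the arm can. A call with a gripper value outside its range is refused whole. The fingers move at their own pace and stop on an object; the grip force is fixed at half the most. Time passes only in rows, so rows that repeat a pose let the fingers close. It gives the time, the measured TCP pose, the force, the opening and the grip force at its end, in the units of the state.
- ctrl.sense(): the state, without advancing time (a new reading comes with each control period).
- ctrl.camera(name): name is "side" or "top" or "wrist"; returns a dict with "img" (480x640x3 uint8, red, green, blue), "fov_y" (degrees; the focal length in pixels is half the picture's height over the tangent of half this angle, whatever the lens; pixels are square), "cx", "cy" (the principal point, pixels), "R" (3x3) and "t" (3): a world point X has camera coordinates R X + t. Camera axes: x right, y down, z forward; pixel columns grow to the right and rows downward; lengths in m; the calibration is good to about 2 mm. The wrist camera is an equidistant fisheye: a pixel r from the principal point sees the ray r / f radians off the axis. A picture is of the moment at which its call begins. There is no depth.
- ctrl.job_done(): hands the job in; it is judged then, once.
Trained networks look in the newest picture that a camera, given by its name, has taken for a name from the list of things; names that differ only in an ending like _2 or _b are one class to them, and where a whole thing is asked for, a point or a joint stands for the part that bears it (a point fixed in the world has none). Each returns a list of dicts, best first, with "confidence" (0 to 1); they miss things now and then, are a little off and sometimes report something else, mostly with a low value. They report only what shows in the picture. A call takes as long as a camera call. They do not tell look-alikes from the thing itself.
- ctrl.trace(camera, thing): "pixels" (480x640 bool, what is visible of it) and "extent" ([centre column, centre row, width, height] in pixels, round what is visible of it).
The state is a dict: "time": time; "q": joint angles; "joint_vel": joint speeds; "joint_efforts": joint torques, N m; "ee_pos": TCP position; "tool_rot": TCP orientation; "ft_force": force on the tool from outside, world axes, zero at the start; "ft_torque": the same for the moment, N m; "gripper_width": opening from 0.0 (shut) to 1.0 (fully open); "grasp_force": force on a finger pad.
Only numpy, scipy, OpenCV 4.12 (cv2) and the standard library are available. Lean on these libraries where they do the work, as an engineer would, in place of code of your own. Each camera call takes 0.05 s, during which the arm holds its last target. There are 200 camera calls.

## Working session

There is one attempt and no reset: what is moved stays moved. The work goes in short steps, Python scripts to look and compute and a tool call to move; the robot and the scene stay as the last step left them, time stands still between calls to the robot, and variables do not carry over. Pictures are saved under pics/ and viewed, at most 10 in all, crops included, and the job is handed in when it is done.

Besides the shell and the picture viewer there is one more tool, called after "Emit:" as name(argument=value, ...), one argument or row to a line, values as JSON. arm_command: Moves the arm, as the interface text tells. Its arguments: {"type":"object","properties":{"commands":{"type":"array","items":{"type":"array"}}},"required":["commands"]}

```bash
mkdir -p pics; ls; cat > h.py <<'E'
import numpy as np, cv2
from cell import ctrl
def save(n,f):
    c=ctrl.camera(n); cv2.imwrite('pics/'+f,c['img'][:,:,::-1]); return c
def ray(c,u,v,fish=False):
    f=240/np.tan(np.radians(c['fov_y'])/2); R=np.array(c['R']);t=np.array(c['t'])
    a=np.array([u-c['cx'],v-c['cy']])
    if fish:
        r=np.hypot(*a);th=r/f;d=np.r_[a/max(r,1e-9)*np.sin(th),np.cos(th)]
    else: d=np.r_[a/f,1]
    return -R.T@t, R.T@d
def atz(c,u,v,z,fish=False):
    o,d=ray(c,u,v,fish); return o+d*(z-o[2])/d[2]
def proj(c,X):
    f=240/np.tan(np.radians(c['fov_y'])/2)
    p=np.array(c['R'])@np.array(X)+np.array(c['t']); return np.array([c['cx'],c['cy']])+f*p[:2]/p[2]
E
python3 - <<'E'
from h import *
import pickle
for n in ['top','side']:
    c=save(n,n+'0.png'); pickle.dump(c,open(n+'.pkl','wb'))
    print(n,c['fov_y'],(-np.array(c['R']).T@c['t']).round(3))
    for th in ['feeder','cam_pin','push_plate','cap','cam']:
        for d in ctrl.trace(n,th)[:3]: print(th,round(d['confidence'],2),np.round(d['extent'],1))
s=ctrl.sense();print(s['time'],s['ee_pos'],s['tool_rot'])
E
```

```text
pics
top 44.34196612721126 [0.552 0.064 1.014]
feeder 0.95 [310.8 221.1 193.2 261.1]
cam_pin 0.94 [346.2 257.9  67.2  53.2]
push_plate 0.65 [309.1 280.4  60.1  90.6]
cap 0.68 [290.  218.9  17.7  15.8]
cap 0.66 [366.9 160.7  16.   17.5]
cap 0.5 [201.7 208.8  17.7  11.4]
cam 0.7 [346.8 254.8  60.9  53.6]
side 55.28467672533579 [0.487 0.59  0.631]
feeder 0.7 [287.1 278.1 271.9 183.9]
feeder 0.61 [303.9 291.3  20.6  29.8]
cam_pin 0.98 [344.2 217.7  54.2  57.6]
push_plate 0.77 [353.3 247.8  90.6  46.4]
cap 0.66 [249.7 394.6  17.   19.7]
cap 0.65 [293.6 257.1  20.   18.4]
cap 0.41 [250.9 250.2   9.9   6.7]
cam 0.69 [344.4 218.4  50.7  61.7]
0.6 [ 0.16952438 -0.62753247  0.30393487] [[ 9.65382646e-01  2.60837779e-01  1.99950381e-05]
 [ 2.60837780e-01 -9.65382642e-01 -8.59585978e-05]
 [-3.11838699e-06  8.81983999e-05 -9.99999996e-01]]
```

View pics/top0.png

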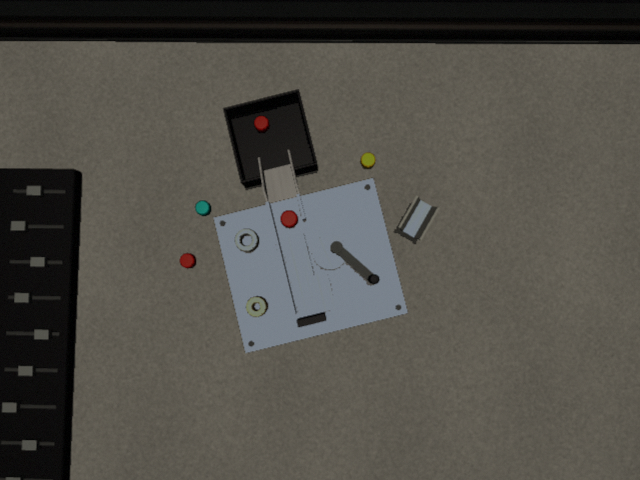

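View pics/side0.png

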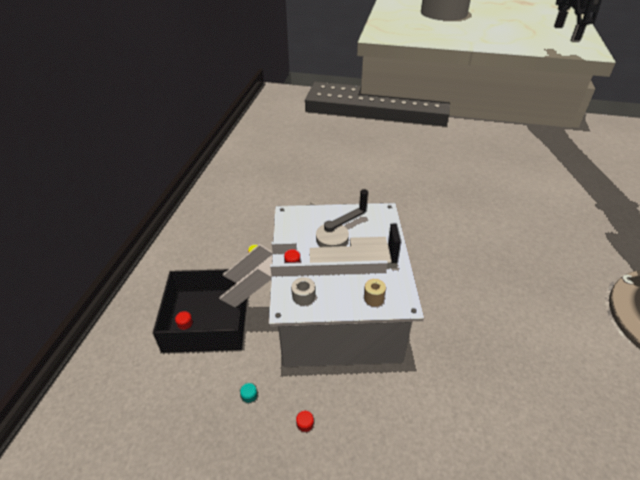

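The top view shows the deck corners at (214,217), (374,179), (407,314) and (246,352). The pin is near (374,279), the push plate near (312,319) and the lane's cap at (289,219).

```bash
python3 - <<'E'
from h import *
import pickle
c=pickle.load(open('top.pkl','rb')); s=pickle.load(open('side.pkl','rb'))
F=np.array([[90,110],[90,-140],[-120,-140],[-120,110]])/1e3
W=np.array([atz(c,u,v,.13)[:2] for u,v in [(214.5,217),(374,179),(407,314),(246,352)]])
fm,wm=F.mean(0),W.mean(0); A=(F-fm)[:,0]+1j*(F-fm)[:,1]; B=(W-wm)[:,0]+1j*(W-wm)[:,1]
k=(np.conj(A)@B)/(np.conj(A)@A); th=np.angle(k); Rz=np.array([[np.cos(th),-np.sin(th)],[np.sin(th),np.cos(th)]])
o=wm-Rz@fm
print('scale',abs(k),'th',np.degrees(th),'o',o,'res mm',((F@Rz.T+o-W)*1e3).round(1).tolist())
np.savez('f.npz',R=Rz,o=o,th=th)
w=lambda x,y,z:np.r_[Rz@[x,y]+o,z]
for nm,cc in (('top',c),('side',s)):
  for n,X in [('axis',w(0,-.06,.155)),('plate',w(-.1,0,.188)),('collarside corner',w(-.12,.11,.13)),('farR',w(.09,-.14,.13)),('cornernearR',w(-.12,-.14,.13))]: print(nm,n,X.round(3),proj(cc,X).round(1))
  for j in np.arange(0,.5,.1):
    a=np.radians(205)+j; print(j,proj(cc,w(.07*np.cos(a),-.06+.07*np.sin(a),.188)).round(1))
im=cv2.imread('pics/top0.png')[230:350,270:410]; im2=cv2.imread('pics/side0.png')[180:300,270:410]
cv2.imwrite('pics/z.png',cv2.resize(np.hstack([im,im2]),None,fx=2.8,fy=2.8,interpolation=2))
E
```

```text
scale 0.9902696117900794 th 14.25923077815588 o [0.57986497 0.11156486] res mm [[0.5, 0.9], [1.3, -0.8], [-0.3, -1.7], [-1.5, 1.7]]
top axis [0.595 0.053 0.155] [337.2 247.5]
top plate [0.483 0.087 0.188] [312.4 326. ]
top collarside corner [0.436 0.189 0.13 ] [244.9 353. ]
top farR [ 0.702 -0.002  0.13 ] [374.5 178.2]
top cornernearR [ 0.498 -0.054  0.13 ] [408.2 314.2]
0.0 [368.7 285.6]
0.1 [372.5 282.2]
0.2 [375.9 278.6]
0.30000000000000004 [378.9 274.6]
0.4 [381.5 270.3]
side axis [0.595 0.053 0.155] [329.7 222.5]
side plate [0.483 0.087 0.188] [401.1 230.9]
side collarside corner [0.436 0.189 0.13 ] [423.6 316.8]
side farR [ 0.702 -0.002  0.13 ] [276.  204.3]
side cornernearR [ 0.498 -0.054  0.13 ] [396.  201.7]
0.0 [369.1 193.5]
0.1 [366.7 191.2]
0.2 [363.9 189. ]
0.30000000000000004 [360.8 187.1]
0.4 [357.5 185.3]
```

View pics/z.png

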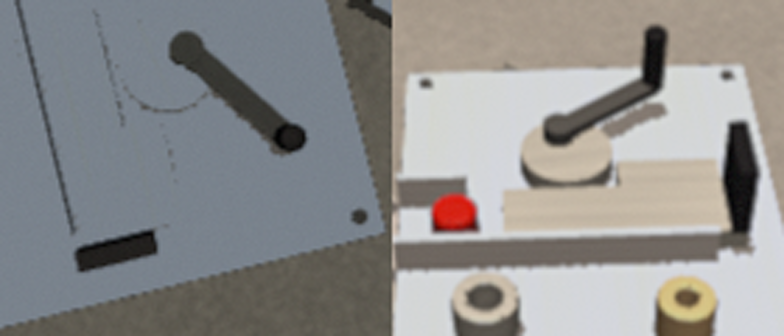

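The feeder pose fits to within 2 mm. The cam is at about 0.17 rad and the plate is near travel 0. My plan is to straddle the pin with the fingers half open and carry it round the arc, turning the wrist along with it.

```bash
cat >> h.py <<'E'
d=np.load('f.npz'); FR,FO,TH=d['R'],d['o'],float(d['th'])
def rows(targets):
    """targets: feeder x,y (m), world z, feeder angle of tool y (deg)"""
    s=ctrl.sense(); R=np.array(s['tool_rot']);p=np.array(s['ee_pos'])
    print('t',round(s['time'],2),'feeder',(FR.T@(p[:2]-FO)).round(4),p[2].round(4),'F',np.round(s['ft_force'],1),'y ang',np.degrees(np.arctan2(R[1,1],R[0,1])-TH).round(1),'q',np.round(s['q'],0))
    for x,y,z,a in targets:
        w=np.r_[FR@[x,y]+FO,z]; b=np.radians(a)+TH-np.arctan2(R[1,1],R[0,1])
        print((R.T@(w-p)).round(4).tolist(),(-((b+np.pi)%(2*np.pi)-np.pi)).round(3))
def arc(phi,z=.232,lead=0,r=.07):
    a=np.radians(phi); return (r*np.cos(a)-lead*np.sin(a),-.06+r*np.sin(a)+lead*np.cos(a),z,phi+90-360)
E
python3 -c "
from h import *
rows([arc(214.7,.304)])"
```

```text
t 0.6 feeder [-0.5797 -0.6153] 0.3039 F [ 0.4  0.5 -0.4] y ang -89.1 q [69. 23.  3. 88. -1. 69. -3.]
[0.5299, -0.5075, -0.0001] -0.591
```

Emit:
arm_command(
  commands=[
    [[0.11,-0.1,0],-0.12,47],
    [[0.21,-0.2,0],-0.24,47],
    [[0.32,-0.3,0],-0.36,47],
    [[0.42,-0.4,0],-0.48,47],
    [[0.53,-0.5075,0],-0.59,47],
  ],
)

```text
time: 1.02
ee_pos: [0.2791, -0.4481, 0.3041]
tool_rot: [[0.653, 0.757, 0.0], [0.757, -0.653, -0.001], [-0.0, 0.001, -1.0]]
ft_force: [1.1, -0.2, -0.1]
gripper_width: 0.467
grasp_force: 0.0
```

```bash
python3 -c "
from h import *
rows([arc(214.7,.304)])"
```

```text
t 1.02 feeder [-0.4294 -0.4684] 0.3041 F [ 1.1 -0.2 -0.1] y ang -55.0 q [ 60.  10.  -8. 104.   2.  65.  11.]
[0.5159, -0.0888, -0.0001] 0.005
```

Emit:
arm_command(
  commands=[
    [[0.516,-0.089,0],0,47],
    [[0.516,-0.089,0],0,47],
    [[0.516,-0.089,0],0,47],
    [[0.516,-0.089,0],0,47],
    [[0.516,-0.089,0],0,47],
  ],
)

```text
time: 1.43
ee_pos: [0.3872, -0.27, 0.3043]
tool_rot: [[0.657, 0.754, 0.001], [0.754, -0.657, -0.001], [-0.0, 0.001, -1.0]]
ft_force: [0.4, -1.1, -0.6]
gripper_width: 0.465
grasp_force: 0.0
```

```bash
python3 -c "
from h import *
rows([arc(214.7,.304)])"
```

```text
t 1.43 feeder [-0.2807 -0.3224] 0.3043 F [ 0.4 -1.1 -0.6] y ang -55.4 q [ 46.   5. -18. 111.   2.  64. -13.]
[0.3101, -0.0562, 0.0002] -0.001
```

Emit:
arm_command(
  commands=[
    [[0.31,-0.056,0],0,47],
    [[0.31,-0.056,0],0,47],
    [[0.31,-0.056,0],0,47],
    [[0.31,-0.056,0],0,47],
    [[0.31,-0.056,0],0,47],
  ],
)

```text
time: 1.85
ee_pos: [0.494, -0.0912, 0.3044]
tool_rot: [[0.657, 0.754, 0.001], [0.754, -0.657, -0.001], [0.0, 0.001, -1.0]]
ft_force: [0.6, -0.6, -0.3]
gripper_width: 0.471
grasp_force: 0.0
```

Emit:
arm_command(
  commands=[
    [[0.09,-0.016,0],0,47],
    [[0.09,-0.016,0],0,47],
    [[0.09,-0.016,0],0,47],
    [[0.09,-0.016,0],0,47],
  ],
)

```text
time: 2.18
ee_pos: [0.5416, -0.0103, 0.3041]
tool_rot: [[0.652, 0.759, 0.001], [0.759, -0.652, 0.002], [0.002, -0.001, -1.0]]
ft_force: [-0.3, -0.9, 0.9]
gripper_width: 0.472
grasp_force: 0.0
```

```bash
python3 -c "
from h import *
rows([arc(214.7,.304),arc(214.7)])
c=save('wrist','w1.png');print([ (round(x['confidence'],2),np.round(x['extent'])) for x in ctrl.trace('wrist','cam_pin')])
save('side','s1.png')"
```

```text
t 2.18 feeder [-0.0671 -0.1087] 0.3041 F [-0.3 -0.9  0.9] y ang -54.9 q [ 23.  14. -31. 102.   8.  66. -51.]
[0.0129, -0.0018, 0.0002] 0.007
[0.0128, -0.0017, 0.0722] 0.007
[(0.67, array([294., 153.,  87., 185.])), (0.18, array([266., 154., 433., 308.]))]
```

View pics/w1.png

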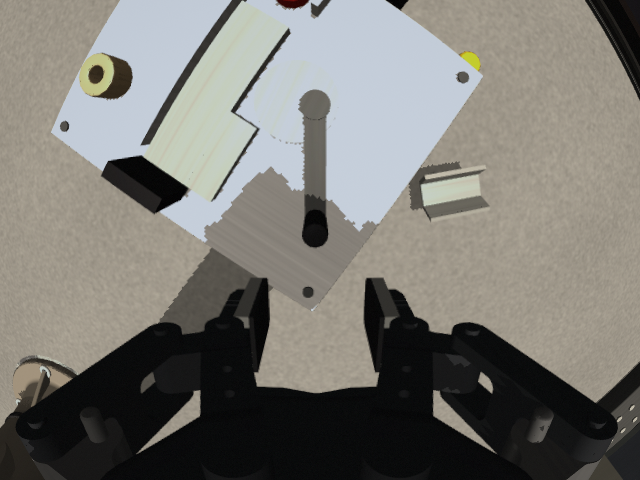

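The wrist view shows the pin top at about (315,232), centred between the pads at columns 265 and 368. I'll check its position from this view before lowering.

```bash
python3 -c "
from h import *
c=ctrl.camera('wrist')
P=atz(c,315,232,.188,True);A=atz(c,315,104,.152,True);f=lambda P:FR.T@(P[:2]-FO)
print('pin',f(P),'axis',f(A),'dir',np.degrees(np.arctan2(*(f(P)-[0,-.06])[::-1]))%360,'r',np.hypot(*(f(P)-[0,-.06])))
rows([arc(214.7,.304),arc(214.7)])"
```

```text
pin [-0.05692929 -0.10488862] axis [-0.00102488 -0.0662359 ] dir 218.2557017002979 r 0.07249781475070205
t 2.38 feeder [-0.0705 -0.1146] 0.3037 F [-0.  -0.2 -0.5] y ang -55.5 q [ 24.  13. -31. 102.   8.  66. -51.]
[0.019, -0.0048, -0.0004] -0.004
[0.0191, -0.0048, 0.0716] -0.004
```

Emit:
arm_command(
  commands=[
    [[0.019,-0.005,0],0,47],
    [[0.019,-0.005,0.02],0,47],
    [[0.019,-0.005,0.045],0,47],
    [[0.019,-0.005,0.0716],0,47],
    [[0.019,-0.005,0.0716],0,47],
  ],
)

```text
time: 2.8
ee_pos: [0.5455, 0.0003, 0.2276]
tool_rot: [[0.659, 0.752, -0.01], [0.752, -0.659, -0.001], [-0.008, -0.007, -1.0]]
ft_force: [-0.9, -0.7, -0.5]
gripper_width: 0.466
grasp_force: 0.0
```

```bash
python3 -c "
from h import *
save('side','s2.png')
rows([arc(214.7+4)]+[arc(218.7+6*k,lead=.010) for k in (1,2,3,4)])
"
```

```text
t 2.85 feeder [-0.0592 -0.0993] 0.2301 F [0.4 0.5 0.7] y ang -55.5 q [ 21.  19. -31. 106.  11.  59. -56.]
[0.0013, 0.0062, -0.0019] -0.073
[0.004, 0.0233, -0.002] -0.178
[0.0067, 0.0302, -0.0021] -0.283
[0.01, 0.0368, -0.0021] -0.387
[0.0141, 0.043, -0.0022] -0.492
```

View pics/s2.png

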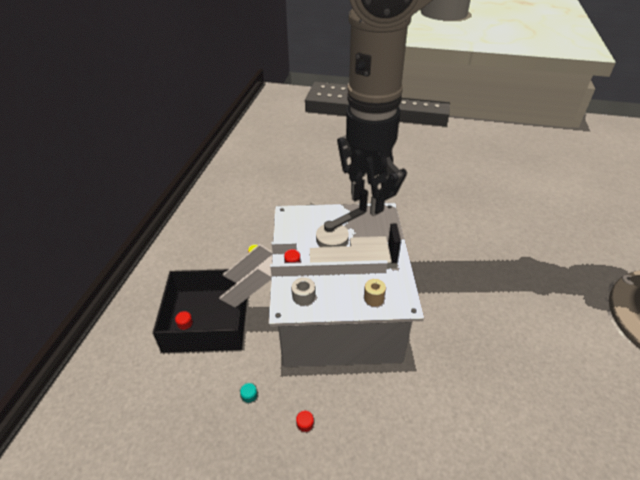

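The fingers straddle the pin, which is near (364,208), so I'll push round the arc.

Emit:
arm_command(
  commands=[
    [[0.001,0.008,-0.002],-0.07,47],
    [[0.004,0.02,-0.002],-0.17,47],
    [[0.007,0.03,-0.002],-0.28,47],
    [[0.01,0.037,-0.002],-0.39,47],
    [[0.014,0.043,-0.002],-0.49,47],
  ],
)

```text
time: 3.27
ee_pos: [0.5914, -0.016, 0.2363]
tool_rot: [[0.222, 0.975, 0.001], [0.975, -0.222, -0.0], [-0.0, 0.001, -1.0]]
ft_force: [-1.0, 1.7, 0.8]
gripper_width: 0.473
grasp_force: 0.8
```

```bash
python3 -c "
from h import *
rows([arc(242.7+6*k,lead=.012) for k in (1,2,3,4,5)])
"
```

```text
t 3.27 feeder [-0.0203 -0.1265] 0.2363 F [-1.   1.7  0.8] y ang -27.1 q [ 25.  23. -35. 100.  15.  61. -28.]
[-0.0, 0.0068, 0.0043] -0.101
[0.0023, 0.0138, 0.0043] -0.206
[0.0054, 0.0206, 0.0043] -0.311
[0.0092, 0.027, 0.0043] -0.416
[0.0136, 0.033, 0.0043] -0.52
```

Emit:
arm_command(
  commands=[
    [[0,0.007,0.003],-0.1,47],
    [[0.002,0.014,0.003],-0.21,47],
    [[0.005,0.021,0.003],-0.31,47],
    [[0.009,0.027,0.003],-0.42,47],
    [[0.014,0.033,0.003],-0.52,47],
  ],
)

```text
time: 3.68
ee_pos: [0.6263, -0.011, 0.2331]
tool_rot: [[-0.291, 0.957, 0.0], [0.957, 0.291, -0.003], [-0.003, -0.0, -1.0]]
ft_force: [-2.7, -2.7, 0.3]
gripper_width: 0.468
grasp_force: 0.9
```

```bash
python3 -c "
from h import *
rows([arc(272.7+6*k,lead=.012) for k in (1,2,3,4,5)])
"
```

```text
t 3.68 feeder [ 0.0148 -0.1303] 0.2331 F [-2.7 -2.7  0.3] y ang 2.7 q [ 27.  28. -40.  95.  20.  64.  -2.]
[0.0026, 0.0077, 0.001] -0.106
[0.0049, 0.0148, 0.001] -0.21
[0.0081, 0.0215, 0.001] -0.315
[0.0119, 0.0279, 0.001] -0.42
[0.0163, 0.0339, 0.001] -0.524
```

Emit:
arm_command(
  commands=[
    [[0.002,0.008,0.001],-0.1,47],
    [[0.005,0.015,0.001],-0.21,47],
    [[0.008,0.0215,0.001],-0.31,47],
    [[0.012,0.028,0.001],-0.42,47],
    [[0.016,0.034,0.001],-0.52,47],
  ],
)

```text
time: 4.1
ee_pos: [0.6549, 0.0136, 0.2323]
tool_rot: [[-0.727, 0.686, 0.002], [0.686, 0.727, -0.003], [-0.003, -0.001, -1.0]]
ft_force: [-1.1, -1.1, -0.2]
gripper_width: 0.468
grasp_force: 0.9
```

```bash
python3 -c "
from h import *
rows([arc(302.7+6*k,lead=.012) for k in (1,2,3,4,5)])
"
```

```text
t 4.1 feeder [ 0.0486 -0.1134] 0.2323 F [-1.1 -1.1 -0.2] y ang 32.4 q [ 27.  33. -46.  91.  25.  67.  22.]
[0.0028, 0.0072, 0.0002] -0.11
[0.0053, 0.0142, 0.0002] -0.215
[0.0084, 0.021, 0.0002] -0.319
[0.0122, 0.0273, 0.0002] -0.424
[0.0167, 0.0333, 0.0002] -0.529
```

Emit:
arm_command(
  commands=[
    [[0.003,0.007,0],-0.11,47],
    [[0.005,0.014,0],-0.21,47],
    [[0.008,0.021,0],-0.32,47],
    [[0.012,0.027,0],-0.42,47],
    [[0.017,0.033,0],-0.52,47],
  ],
)

```text
time: 4.52
ee_pos: [0.6658, 0.049, 0.2323]
tool_rot: [[-0.972, 0.235, 0.003], [0.235, 0.972, -0.004], [-0.004, -0.003, -1.0]]
ft_force: [0.5, -2.6, 0.4]
gripper_width: 0.469
grasp_force: 1.0
```

```bash
python3 -c "
from h import *
rows([arc(332.7+3*k,lead=.012) for k in (1,2,3)])
"
```

```text
t 4.52 feeder [ 0.0679 -0.0819] 0.2323 F [ 0.5 -2.6  0.4] y ang 62.1 q [ 27.  36. -52.  89.  30.  70.  46.]
[0.0011, 0.0039, 0.0002] -0.062
[0.0021, 0.0075, 0.0002] -0.114
[0.0032, 0.011, 0.0002] -0.167
```

Next is the final push onto the stop, moving gently and watching the force.

Emit:
arm_command(
  commands=[
    [[0.001,0.004,0],-0.06,47],
    [[0.002,0.0075,0],-0.09,47],
    [[0.002,0.0095,0],-0.09,47],
    [[0.002,0.0095,0],-0.09,47],
  ],
)

```text
time: 4.85
ee_pos: [0.6657, 0.0581, 0.232]
tool_rot: [[-0.988, 0.152, 0.002], [0.152, 0.988, -0.006], [-0.003, -0.006, -1.0]]
ft_force: [-0.0, -5.5, 4.0]
gripper_width: 0.471
grasp_force: 2.6
```

```bash
python3 -c "
from h import *
rows([arc(337,lead=.013)])
"
```

```text
t 4.85 feeder [ 0.07  -0.073] 0.232 F [-0.  -5.5  4. ] y ang 67.0 q [ 27.  37. -53.  89.  31.  70.  49.]
[-0.0005, -0.0024, 0.0] -0.0
```

Emit:
arm_command(
  commands=[
    [[0,0.002,0],0,47],
    [[0,0.004,0],0,47],
    [[0,0.004,0],0,47],
  ],
)

```text
time: 5.1
ee_pos: [0.666, 0.0586, 0.2318]
tool_rot: [[-0.988, 0.155, -0.0], [0.155, 0.988, -0.012], [-0.001, -0.012, -1.0]]
ft_force: [-2.9, -10.1, 6.0]
gripper_width: 0.471
grasp_force: 5.3
```

```bash
python3 -c "
from h import *
rows([arc(337,lead=.013), arc(337,lead=0), arc(337,z=.304)])
"
```

```text
t 5.1 feeder [ 0.0704 -0.0725] 0.2318 F [ -2.9 -10.1   6. ] y ang 66.8 q [ 26.  37. -53.  89.  31.  70.  49.]
[-0.0003, -0.003, -0.0002] -0.003
[-0.0003, -0.016, -0.0] -0.003
[-0.0004, -0.0168, -0.072] -0.003
```

The cam is on its stop: force rises with no further motion. I'll back off, lift and go round behind the plate.

Emit:
arm_command(
  commands=[
    [[0,-0.012,0],0,47],
    [[0,-0.02,0],0,47],
    [[0,-0.02,-0.02],0,47],
    [[0,-0.02,-0.055],0,47],
    [[0,-0.02,-0.08],0,47],
  ],
)

```text
time: 5.52
ee_pos: [0.6622, 0.0458, 0.3123]
tool_rot: [[-0.989, 0.148, 0.001], [0.148, 0.989, 0.001], [-0.0, 0.001, -1.0]]
ft_force: [0.9, 0.5, 0.6]
gripper_width: 0.471
grasp_force: 0.0
```

```bash
python3 -c "
from h import *
rows([(-.14,0,.304,90)])
"
```

```text
t 5.52 feeder [ 0.0636 -0.084 ] 0.3123 F [0.9 0.5 0.6] y ang 67.2 q [ 29.  33. -56.  84.  27.  77.  53.]
[0.2203, -0.0014, 0.0082] -0.398
```

Emit:
arm_command(
  commands=[
    [[0.22,0,0.008],-0.4,0],
    [[0.22,0,0.008],-0.4,0],
    [[0.22,0,0.008],-0.4,0],
    [[0.22,0,0.008],-0.4,0],
    [[0.22,0,0.008],-0.4,0],
  ],
)

```text
time: 5.93
ee_pos: [0.4544, 0.0773, 0.3018]
tool_rot: [[-0.968, -0.25, -0.002], [-0.25, 0.968, 0.002], [0.001, 0.002, -1.0]]
ft_force: [-1.2, -0.0, 2.7]
gripper_width: -0.002
grasp_force: 0.0
```

```bash
python3 -c "
from h import *
rows([(-.14,0,.304,90)])
"
```

```text
t 5.93 feeder [-0.1301 -0.0023] 0.3018 F [-1.2 -0.   2.7] y ang 90.2 q [ 52.  12. -74. 111.  12.  66.  78.]
[0.0099, 0.0023, -0.0021] 0.004
```

Emit:
arm_command(
  commands=[
    [[0.004,0.002,0],0,0],
    [[0.004,0.002,0],0,0],
  ],
)

```text
time: 6.1
ee_pos: [0.4496, 0.0777, 0.3025]
tool_rot: [[-0.968, -0.249, 0.0], [-0.249, 0.968, -0.005], [0.001, -0.005, -1.0]]
ft_force: [0.4, -0.9, 0.9]
gripper_width: -0.001
grasp_force: 0.0
```

```bash
python3 -c "
from h import *
rows([(-.14,0,.304,90),(-.132,0,.226,90)])
c=save('wrist','w2.png')
save('side','s3.png')
a=cv2.imread('pics/w2.png');b=cv2.imread('pics/s3.png')[150:390,130:450]
cv2.imwrite('pics/c.png',np.hstack([cv2.resize(a,(400,300)),cv2.resize(b,(400,300))]))
"
```

```text
t 6.1 feeder [-0.1346 -0.0008] 0.3025 F [ 0.4 -0.9  0.9] y ang 90.2 q [ 53.  11. -74. 112.  11.  66.  78.]
[0.0054, 0.0008, -0.0015] 0.003
[-0.0027, 0.0011, 0.0765] 0.003
```

View pics/c.png

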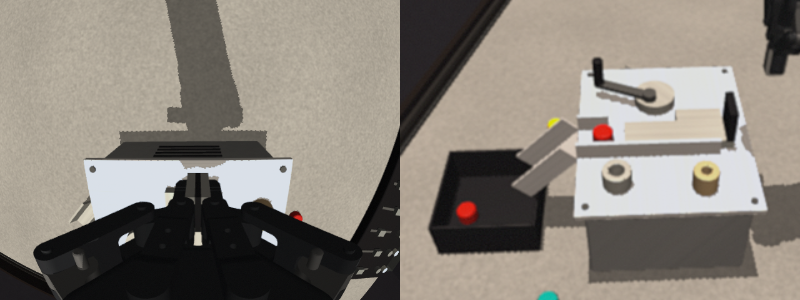

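The cam lever now points forward to its stop, and the gripper is behind the plate. Lowering now.

Emit:
arm_command(
  commands=[
    [[0,0.001,0.025],0,0],
    [[0,0.001,0.05],0,0],
    [[0,0.001,0.068],0,0],
    [[0,0.001,0.068],0,0],
  ],
)

```text
time: 6.53
ee_pos: [0.4513, 0.0782, 0.2318]
tool_rot: [[-0.968, -0.249, -0.006], [-0.249, 0.968, 0.003], [0.005, 0.004, -1.0]]
ft_force: [-0.6, -0.1, 0.4]
gripper_width: 0.001
grasp_force: 0.0
```

```bash
python3 -c "
from h import *
rows([(-.111+.02*k,0,.234,90) for k in range(6)])
print(ctrl.sense()['q'])
"
```

```text
t 6.53 feeder [-0.1328 -0.0007] 0.2318 F [-0.6 -0.1  0.4] y ang 90.2 q [ 45.  18. -70. 117.  19.  59.  71.]
[-0.0218, 0.0006, -0.0023] 0.003
[-0.0418, 0.0006, -0.0024] 0.003
[-0.0618, 0.0005, -0.0025] 0.003
[-0.0818, 0.0004, -0.0027] 0.003
[-0.1018, 0.0004, -0.0028] 0.003
[-0.1218, 0.0003, -0.0029] 0.003
[ 45.36879129  17.65333671 -69.54818951 116.65072773  19.07201147
  58.72677426  70.92638063]
```

Emit:
arm_command(
  commands=[
    [[-0.008,0.0005,0],0,0],
    [[-0.016,0.0005,0],0,0],
    [[-0.024,0.0005,-0.001],0,0],
    [[-0.032,0.0005,-0.002],0,0],
    [[-0.04,0.0005,-0.002],0,0],
  ],
)

```text
time: 6.95
ee_pos: [0.4911, 0.0894, 0.2372]
tool_rot: [[-0.968, -0.249, -0.001], [-0.249, 0.968, -0.0], [0.001, -0.0, -1.0]]
ft_force: [-2.6, -0.8, 1.9]
gripper_width: -0.0
grasp_force: 1.5
```

```bash
python3 -c "
from h import *
rows([(-.031,0,.234,90)])
"
```

```text
t 6.95 feeder [-0.0915  0.0004] 0.2372 F [-2.6 -0.8  1.9] y ang 90.2 q [ 40.  22. -67. 111.  23.  61.  68.]
[-0.0605, -0.0006, 0.0032] 0.003
```

Contact is made at about 3–4 N, so the slide is moving. I'll keep pushing.

Emit:
arm_command(
  commands=[
    [[-0.008,0,0.001],0,0],
    [[-0.016,0,0.002],0,0],
    [[-0.024,0,0.002],0,0],
    [[-0.032,0,0.002],0,0],
    [[-0.04,0,0.002],0,0],
  ],
)

```text
time: 7.37
ee_pos: [0.5298, 0.0996, 0.2348]
tool_rot: [[-0.968, -0.25, 0.0], [-0.25, 0.968, 0.0], [-0.0, 0.0, -1.0]]
ft_force: [-2.7, -0.4, 2.5]
gripper_width: -0.002
grasp_force: 1.4
```

```bash
python3 -c "
from h import *
rows([(-.031,0,.234,90)])
"
```

```text
t 7.37 feeder [-0.0515  0.0007] 0.2348 F [-2.7 -0.4  2.5] y ang 90.2 q [ 35.  26. -64. 107.  26.  64.  66.]
[-0.0205, -0.0008, 0.0008] 0.004
```

Emit:
arm_command(
  commands=[
    [[-0.008,0,0],0,0],
    [[-0.015,0,0],0,0],
    [[-0.02,0,0],0,0],
    [[-0.023,0,0],0,0],
    [[-0.025,0,0],0,0],
  ],
)

```text
time: 7.78
ee_pos: [0.5512, 0.1052, 0.2345]
tool_rot: [[-0.968, -0.25, -0.007], [-0.25, 0.968, -0.003], [0.007, -0.001, -1.0]]
ft_force: [-14.0, -2.4, 10.6]
gripper_width: -0.003
grasp_force: 7.0
```

```bash
python3 -c "
from h import *
rows([(-.031,0,.234,90)])
"
```

```text
t 7.78 feeder [-0.0293  0.0009] 0.2345 F [-14.   -2.4  10.6] y ang 90.2 q [ 32.  29. -62. 103.  28.  65.  65.]
[0.0017, -0.0009, 0.0005] 0.004
```

Force has risen to 14 N at the expected home position. I'll retreat, lift and look.

Emit:
arm_command(
  commands=[
    [[-0.001,0,0],0,0],
    [[-0.001,0,0],0,0],
    [[0.01,0,0],0,0],
    [[0.03,0,0],0,0],
    [[0.03,0,-0.03],0,0],
  ],
)

```text
time: 8.2
ee_pos: [0.5179, 0.0951, 0.2587]
tool_rot: [[-0.968, -0.251, -0.014], [-0.251, 0.968, -0.006], [0.015, -0.002, -1.0]]
ft_force: [-0.6, -1.3, -0.5]
gripper_width: 0.002
grasp_force: 0.0
```

Emit:
arm_command(
  commands=[
    [[0.03,0,-0.04],0,0],
    [[0.05,0,-0.06],0,0],
    [[0.05,0,-0.06],0,0],
  ],
)

```text
time: 8.45
ee_pos: [0.476, 0.0848, 0.3291]
tool_rot: [[-0.969, -0.247, 0.008], [-0.247, 0.969, -0.005], [-0.007, -0.007, -1.0]]
ft_force: [1.4, 0.7, 0.1]
gripper_width: -0.004
grasp_force: 0.0
```

```bash
python3 -c "
from h import *
rows([])
c=save('side','s4.png'); d=save('top','t4.png')
for n,cc in (('side',c),('top',d)):
  for tr in (0,.08): print(n,tr,proj(cc,np.r_[FR@[-.1+tr,0]+FO,.188]).round(1))
a=cv2.imread('pics/s4.png')[150:390,130:450];b=cv2.imread('pics/t4.png')[80:380,160:460]
cv2.imwrite('pics/c2.png',np.hstack([cv2.resize(a,(480,360)),cv2.resize(b,(320,320))[:, :] if 0 else cv2.copyMakeBorder(cv2.resize(b,(320,320)),0,40,0,0,0)]))
"
```

```text
t 8.45 feeder [-0.1073 -0.0004] 0.3291 F [1.4 0.7 0.1] y ang 90.0 q [ 49.  13. -73. 107.  14.  69.  76.]
side 0 [401.1 230.9]
side 0.08 [345.6 232.2]
top 0 [312.4 326. ]
top 0.08 [299.2 270.1]
```

View pics/c2.png

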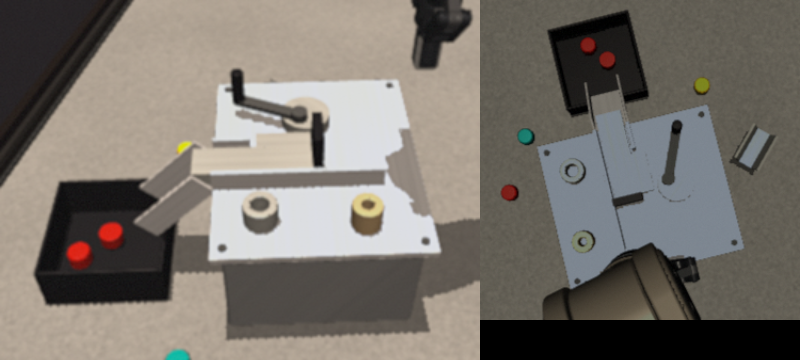

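Two red caps are now in the bin, at crop pixels (110,235) and (80,253). The plate is at the predicted home position, about column 345 in the side view, and the loose parts haven't moved.

```bash
python3 -c "
from h import *
print(ctrl.job_done())"
```

```text
the job is handed in; nothing more can be done
None
```

The job is handed in at about 8.5 s: the cam is at its stop, the slide is fully home, the cap is in the black bin, and the loose parts were left where they were.

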